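# Show the round filter carrier to the inspection camera

## Robot

A 7-joint arm with a two-finger parallel gripper is mounted at the origin on a cart in front of the work surface, level with it; the furniture and walls round the work are solid. World frame = base frame: x ahead of the robot, y to its left, z up, the work surface at z = 0. Lengths are in m, angles in rad, forces in N, time in s.
With the tool pointing down it reaches from about 0.4 to 0.85 m from the base axis. Payload 10.4 kg.
Tool frame: the origin (TCP) lies between the finger pads; the fingertips stand ahead of it and the grasp point (between the pads) lies 5 mm behind it (manip.tip_extent is the z of the fingertips in the tool frame, in m); z points along the fingers, y is the line along which they close (so a half turn about z gives the same grasp; the last joint's range is limited). The gripper opens to 85 mm and grips with 20 to 120 N. Pads are 22 mm wide; open, the fingers measure 114 mm over their backs; the gripper's body (76 mm by 85 mm) begins 54 mm behind the grasp point. The pads swing forward as they close: fully open they stand 13 mm farther back than shut.
Start: joints at [-1.288, 0.332, -0.065, 1.46, 0.022, 1.35, -0.088], TCP at [0.188, 0.596, 0.245] pointing down, gripper open.
Joint ranges: [-2.6, 2.6], [-0.5, 2.12], [-1.47, 1.34], [0.16, 2.42], [-1.27, 4.41], [0.06, 2.06], [-2.6, 2.6]. Speed limits (rad/s): [2.22, 2.22, 2.79, 2.79, 3.14, 3.14, 3.14].

## Interface

Orientations are given as a unit quaternion [x, y, z, w].
In Python, from workcell import status, viewer, manip gives the robot as it stands.
- The arm moves only by the tool play_rows, never from a script. Its argument "plan" is one flat list of numbers, 7 for each row, row after row: the turn, a rotation vector about the tool's x, y, z in degrees, then the shift along the tool's x, y, z in m, then the opening, from 0 (shut) to 1 (fully open). In form: [ax, ay, az, dx, dy, dz, grip, ax, ay, az, dx, dy, dz, grip, ...]. A call has 1 to 20 rows; each row is the pose to reach, as a shift and turn from the pose commanded when the call began, along the tool's axes at that moment; what a row does not reach only later rows make up. A row lasts 1/8 s, in which the tool goes at most 62.5 mm and 10.7 degrees, less where a joint would pass 70% of its speed; a pose out of reach is approached as far as the arm can. A call with a gripper value outside its range is refused whole. The fingers move at their own pace and stop on an object; "squeeze" is the grip in N (left out, the last holds). Time passes only in rows, so rows that repeat a pose let the fingers close. It gives the time, the measured TCP pose, the force, the opening and the grip force at its end, in the units of the state.
- status.get_obs(): the state, without advancing time (a new reading comes with each control period).
- viewer.camera(name): name is "scene" or "top"; returns the picture (384x512x3 uint8, red, green, blue); there is no depth.
- viewer.camera_model(name): a dict with "fx", "fy", "cx", "cy" (pixels), "R" (3x3) and "t" (3): a world point X has camera coordinates R X + t. Camera axes: x right, y down, z forward; pixel columns grow to the right and rows downward; lengths in m; the calibration is good to about 2 mm. A picture is of the moment at which its call begins. camera_model takes no time and is no camera call.
- manip.hand_in(): hands the job in; it is judged then, once.
The state is a dict: "clock": time; "joint_pos": joint angles; "joint_velocities": joint speeds; "tau": joint torques, N m; "position": TCP position; "ee_rot": TCP orientation; "ft_force": force on the tool from outside, world axes, zero at the start; "torque": the same for the moment, N m; "grip_width": opening from 0.0 (shut) to 1.0 (fully open); "grasp_force": force on a finger pad.
Only numpy, scipy, OpenCV 4.12 (cv2) and the standard library are available. Lean on these libraries where they do the work, as an engineer would, in place of code of your own. Each camera call takes 0.05 s, during which the arm holds its last target. There are 200 camera calls.

## Task

First set the light: slide the dimmer's grip along its track until it is level with the index clip beside the track, and leave it there. Then lift the filter carrier with the round frame out of the rack and hold it up to the inspection camera: upright, its flat face square to the lens, the middle of the round window straight in front of the middle of the lens and 10 cm away from it. Finish while still holding it there, motionless, in the air; leave the other carriers and everything else on the bench where they are.

Things in the scene. Friction and masses are not known exactly. Their poses are not given: they have to be found in the camera images.
- round_carrier: White plastic filter carrier with ROUND frame (60 g), loose in a rack pocket. Origin under its centre; z up, x normal to its flat faces (both alike), y along its width. Foot 12 (x) x 56 (y) x 16 mm; above it a ring 8 mm thick, 56 mm across, filled with a white disc (the window), centre 42 mm up; on top a gripping tab 12 (x) x 20 (y) mm, 70 to 104 mm above the underside. Grip it by the tab.
- round_carrier_window (a point): Middle of the round window of the round carrier: on its axis, 42 mm above its underside, in the middle of its thickness. Axes as the carrier's.
- square_carrier: Loose white carrier like the round one (same foot, tab, height and axes), but with a square frame and one square window. Leave it in the rack.
- twin_carrier: Loose white carrier like the round one (same foot, tab, height and axes), but with a square frame and two tall windows side by side. Leave it in the rack.
- rack: Fixed aluminium rack, 60 (x) x 250 (y) x 22 mm, origin under its centre. Three open pockets along its y, at -80, 0 and +80 mm, each 14.5 (x) x 60 to 66 (y) mm, 16 mm deep, floor 6 mm above the bench. A carrier stands upright in each, faces to the rack's x; which stands where varies. Lift straight up; the foot is clear after 16 mm.
- camera: Fixed inspection camera: grey box 70 x 58 x 58 mm on a post with a dark foot plate 120 x 110 x 12 mm; black lens in a black ring light of 72 mm diameter. Looks level along its own -x; z up. Origin on the bench 60 mm behind the lens's front. Its top is 226 mm above the bench.
- lens (a point): Middle of the front of the camera's lens, 190 mm above the bench; axes as the camera's: the camera looks level along this frame's -x. The window's middle belongs on this axis at x = -0.10 m, y = 0, z = 0 in this frame.
- dimmer (a joint): Position of the dimmer's grip along its track, m: 0 at the near end, 0.10 at the far end; grows as it is pushed away from the robot (along +y of the index clip's frame). Friction only (about 1.5 N): it stays where it is left.
- dimmer_top (a point): Middle of the top of the dimmer's black grip, 54.5 mm above the bench. The grip is a block 20 mm along the track, 28 mm across it and 40 mm high, on a fixed aluminium track 150 x 40 mm and 14 mm high. This frame's y points along the track, away from the robot.
- index: Fixed index clip, a steel block 12 x 12 mm with a white pointer line on top, 17.5 mm high, beside the track, on its left seen from the robot. Origin on the bench under the track's middle line, level with the pointer; y along the track, away from the robot; the block lies 20 to 33 mm to -x. The middle of the dimmer's grip belongs at y = 0 of this frame.
- vial: Bystander: small white screw-top vial, 35 mm diameter, 50 mm high, loose; origin under its centre.
- jar: Bystander: white screw-top jar, 51 mm diameter, 75 mm high, loose; origin under its centre.
- tube_rack: Bystander: green tube rack, 55 x 150 x 46 mm, loose; origin under its centre.
- dish: Bystander: shallow round dish, 72 mm diameter, 14 mm high, loose; origin under its centre.
Mind the look-alikes: they are no part of the job. Several things look just like the camera: the one meant starts nearest to the robot's base. Leave any purple look-alike of the round_carrier alone.

How it is judged:
On the way, in this order (a step that is already met when the one before it is completed fails the run):
1. the dimmer's grip stands level with the index clip (y of dimmer_top in the frame of index between -0.006 and 0.006 m and velocity of joint dimmer between -0.01 and 0.01 m/s), for 0.2 s.
2. the round carrier is lifted clear of the rack by the fingers (z of round_carrier in the frame of rack above 0.03 m and contact force between the fingers and round_carrier above 0.3 N), for 0.2 s.
At the end, for the whole second after the job is handed in: The fingers hold the round carrier still in the air, window middle within 15 mm (each way) of the point 100 mm before the lens, upright within 8 degrees, face square to the lens within 10; dimmer grip within 6 mm of the index; other carriers and bystanders within 30 mm of their starts (x of round_carrier_window in the frame of lens between -0.115 and -0.085 m and y of round_carrier_window in the frame of lens between -0.015 and 0.015 m and z of round_carrier_window in the frame of lens between -0.015 and 0.015 m and angle between the x axis of round_carrier and the x axis of camera, either way round below 0.17 rad and angle between round_carrier's own z axis and vertical below 0.15 rad and contact force between the fingers and round_carrier above 0.3 N and contact force between round_carrier and camera below 0.1 N and contact force between round_carrier and rack below 0.1 N and linear speed of round_carrier below 0.03 m/s and angular speed of round_carrier below 0.25 rad/s and y of dimmer_top in the frame of index between -0.006 and 0.006 m and distance of each of square_carrier, twin_carrier, vial, jar, tube_rack, dish from where it was at the start of the episode below 0.03 m); the arm keeps its last pose, push and grip.
It fails at once if another carrier or a bystander is pushed away, tipped or lifted (moved 30 mm) (distance of any of square_carrier, twin_carrier, vial, jar, tube_rack, dish from where it was at the start of the episode above 0.03 m).
It fails at once if the vial or the jar is knocked over (angle between any of vial, jar's own z axis and vertical above 0.6 rad).
It also fails if it takes over 43 s, if anything falls off the work surface, if the arm or the gripper's body presses on something with over 40 N, if the wrist force passes 120 N, or if a joint passes its speed limit or range.

## Working session

There is one attempt and no reset: what is moved stays moved. The work goes in short steps, Python scripts to look and compute and a tool call to move; the robot and the scene stay as the last step left them, time stands still between calls to the robot, and variables do not carry over. Pictures are saved under pics/ and viewed, at most 10 in all, crops included, and the job is handed in when it is done.

Besides the shell and the picture viewer there is one more tool, called after ">>>" by a JSON object that holds its "api" and its "payload". play_rows: Moves the arm, as the interface text tells. Its arguments: {"type":"object","properties":{"plan":{"type":"array","items":{"type":"number"}},"squeeze":{"type":"number"}},"required":["plan"]}

```bash
mkdir -p pics; python3 - <<'E'
from workcell import status, viewer, manip
import cv2, numpy as np
o=status.get_obs();print(o['clock'],o['position'],o['ee_rot'],o['grip_width'],manip.tip_extent)
for n in('scene','top'):
    im=viewer.camera(n);cv2.imwrite(f'pics/{n}0.png',im[...,::-1]);
    cv2.imwrite(f'pics/{n}0b.png',cv2.resize(im[...,::-1],(800,600),interpolation=cv2.INTER_CUBIC))
    m=viewer.camera_model(n);R=np.array(m['R']);print(n,m,-R.T@np.array(m['t']))
E
```

```text
0.0 [0.1880343  0.59567415 0.24453679] [ 1.52295367e-01  9.88334783e-01 -6.86372563e-04 -8.07650071e-05] 0.9977873843909195 0.014
scene {'fx': 368.64235845355876, 'fy': 368.64235845355876, 'cx': 255.22601330122578, 'cy': 194.03177327682675, 'R': array([[-0.7025929 , -0.71158862,  0.00220067],
       [-0.36718481,  0.35989042, -0.85770286],
       [ 0.6095396 , -0.603424  , -0.51414099]]), 't': array([0.53513014, 0.25492475, 1.20171566])} [-0.26291014  1.01419161  0.83532332]
top {'fx': 353.3405504089941, 'fy': 353.3405504089941, 'cx': 258.9212734258927, 'cy': 185.2607089037128, 'R': array([[-0.00715631, -0.99985975, -0.01514158],
       [-0.98847044,  0.00936338, -0.15112415],
       [ 0.15124473,  0.01388551, -0.98839882]]), 't': array([0.19182235, 0.59550069, 1.25057262])} [0.40086505 0.16885471 1.32896352]
```

View pics/scene0b.png

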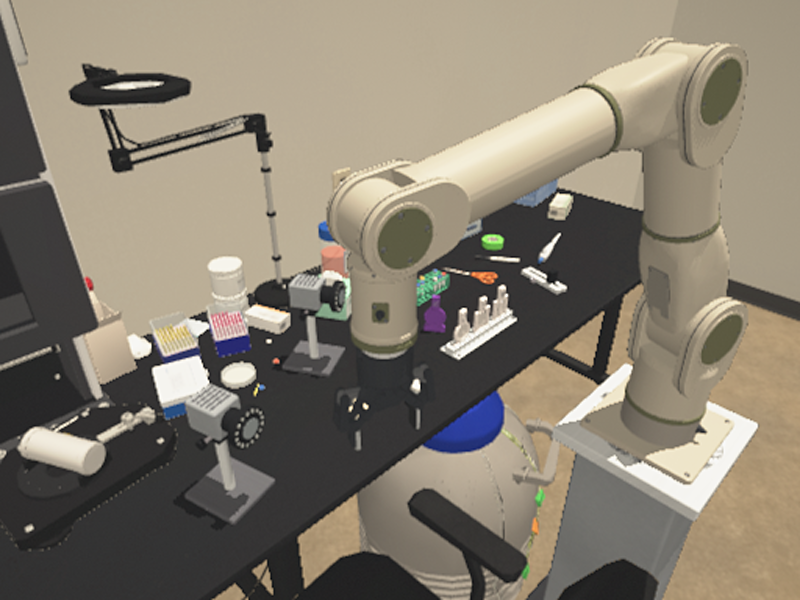

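View pics/top0b.png

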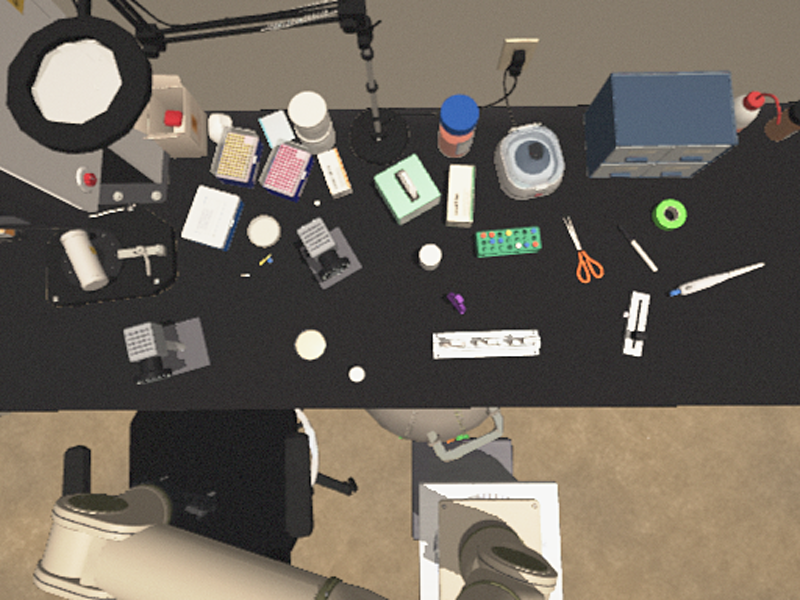

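```bash
python3 - <<'E'
import cv2, numpy as np
t=cv2.imread('pics/top0.png');s=cv2.imread('pics/scene0.png')
f=lambda im,x,y,w,h,W,H:cv2.resize(im[y:y+h,x:x+w],(W,H),interpolation=cv2.INTER_CUBIC)
c=np.zeros((600,800,3),np.uint8)
c[:300,:400]=f(t,270,195,80,60,400,300)   # rack top x5
c[:300,400:]=f(t,385,180,40,30,400,300)*1    # dimmer x10... 
c[300:,:400]=f(s,275,170,80,60,400,300)   # rack scene x5
c[300:,400:]=f(t,180,130,80,60,400,300)   # camera top x5
cv2.imwrite('pics/crop1.png',c)
E
```

```text
(no output)
```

View pics/crop1.png

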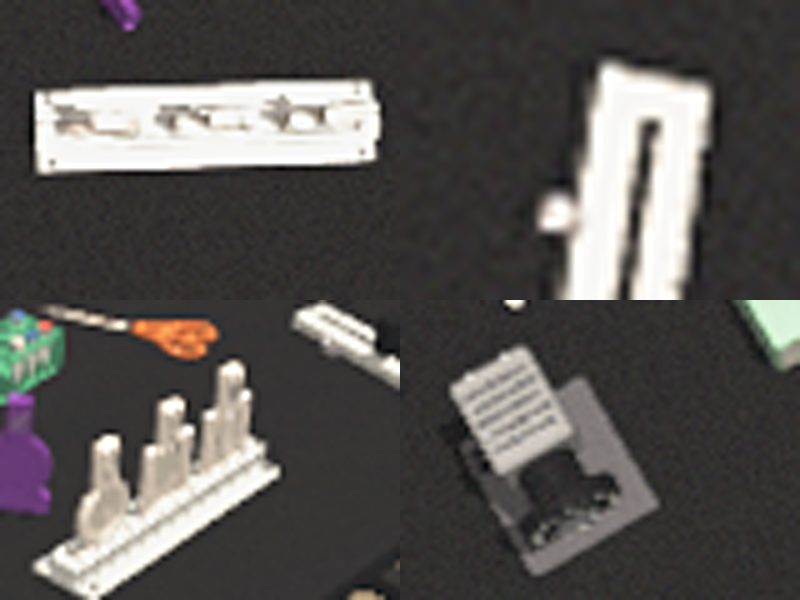

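```bash
cat > h.py <<'E'
import cv2, numpy as np
from workcell import status, viewer, manip
M={n:viewer.camera_model(n) for n in('scene','top')}
def ray(n,p):
    m=M[n];R=np.array(m['R']);c=-R.T@np.array(m['t'])
    return c,R.T@np.array([(p[0]-m['cx'])/m['fx'],(p[1]-m['cy'])/m['fy'],1])
def pl(n,p,z):
    c,d=ray(n,p);return c+d*(z-c[2])/d[2]
def tri(p1,p2):
    c1,d1=ray('scene',p1);c2,d2=ray('top',p2)
    s,_,_,_=np.linalg.lstsq(np.c_[d1,-d2],c2-c1,rcond=None)
    a=c1+s[0]*d1;b=c2+s[1]*d2;return (a+b)/2,np.linalg.norm(a-b)
def proj(n,X):
    m=M[n];q=np.array(m['R'])@X+np.array(m['t']);return np.array([m['fx']*q[0]/q[2]+m['cx'],m['fy']*q[1]/q[2]+m['cy']])
E
python3 - <<'E'
from h import *
np.set_printoptions(precision=4,suppress=True)
t=cv2.imread('pics/top0.png');s=cv2.imread('pics/scene0.png')
w=(t.min(2)>150).astype(np.uint8)
def rect(box,z,nm,mask=w):
    x,y,W,H=box;m=np.zeros_like(mask);m[y:y+H,x:x+W]=mask[y:y+H,x:x+W]
    n,l,st,_=cv2.connectedComponentsWithStats(m);P=np.argwhere(m)[:,::-1].astype(np.float32)
    Q=np.array([pl('top',p,z)[:2] for p in P],np.float32);r=cv2.minAreaRect(Q);print(nm,r,'\n',cv2.boxPoints(r).tolist());return Q
rect((270,205,80,30),.022,'rack')
rect((390,182,30,50),.014,'track+idx')
tt=w.copy();tt[195:207,390:403]=0
rect((390,182,30,50),.014,'track',tt)
print('idx',pl('top',(400.5,201.5),.0175))
print('rack left corners',pl('top',(277,213),.022),pl('top',(277.6,230),.022))
print('tab scene',pl('scene',(296.4,197.4),.11))
c=lambda x,y:(180+(x-400)/5-.4,130+(y-300)/5-.4)
for p in[(450,387),(525,345),(577,440),(500,475)]:print('box',pl('top',c(*p),.219))
for p in[(585,375),(658,505),(540,575)]:print('plate',pl('top',c(*p),.012))
print('cam2 plate',pl('top',(120,220),.012))
for nm,p,z in[('white357',(228.5,239),.05),('dish',(199,221),.014),('jar?',(275,164),.06)]:print(nm,pl('top',p,z))
f=lambda im,x,y,w,h,W,H:cv2.resize(im[y:y+h,x:x+w],(W,H),interpolation=cv2.INTER_CUBIC)
o=np.zeros((600,800,3),np.uint8)
o[:,:400]=f(t,388,180,40,60,400,600)
o[:300,400:]=f(s,325,160,48,36,400,300)
o[300:,400:]=f(s,176,170,56,42,400,300)
cv2.imwrite('pics/crop2.png',np.clip(o.astype(float)*1.6,0,255))
E
```

```text
rack ((0.47115862369537354, -0.0032364875078201294), (0.06095362454652786, 0.25150248408317566), 1.4003859758377075) 
 [[0.437617689371109, 0.12173236906528473], [0.4437641203403473, -0.12969498336315155], [0.5046995878219604, -0.128205344080925], [0.4985531270503998, 0.12322200834751129]]
track+idx ((0.5172573924064636, -0.3557395935058594), (0.05340411886572838, 0.15043458342552185), 77.41764068603516) 
 [[0.4380296766757965, -0.3654148280620575], [0.5848513841629028, -0.39818593859672546], [0.5964851379394531, -0.34606435894966125], [0.4496634006500244, -0.3132932484149933]]
track ((0.5159909129142761, -0.3614136874675751), (0.041776664555072784, 0.15043458342552185), 77.41764068603516) 
 [[0.4380296766757965, -0.3654147982597351], [0.5848513841629028, -0.3981859087944031], [0.5939521789550781, -0.35741257667541504], [0.4471304416656494, -0.32464146614074707]]
idx [ 0.5357 -0.3371  0.0175]
rack left corners [0.4965 0.1212 0.022 ] [0.4342 0.1199 0.022 ]
tab scene [0.4707 0.0694 0.11  ]
box [0.6983 0.4083 0.219 ]
box [0.7259 0.36   0.219 ]
box [0.6622 0.3254 0.219 ]
box [0.6397 0.3747 0.219 ]
plate [0.7621 0.349  0.012 ]
plate [0.6597 0.2923 0.012 ]
plate [0.6068 0.3814 0.012 ]
cam2 plate [0.476  0.7075 0.012 ]
white357 [0.4028 0.2972 0.05  ]
dish [0.4698 0.4111 0.014 ]
jar? [0.6733 0.1272 0.06  ][ WARN:0@0.625] global loadsave.cpp:1063 imwrite_ Unsupported depth image for selected encoder is fallbacked to CV_8U.
```

View pics/crop2.png

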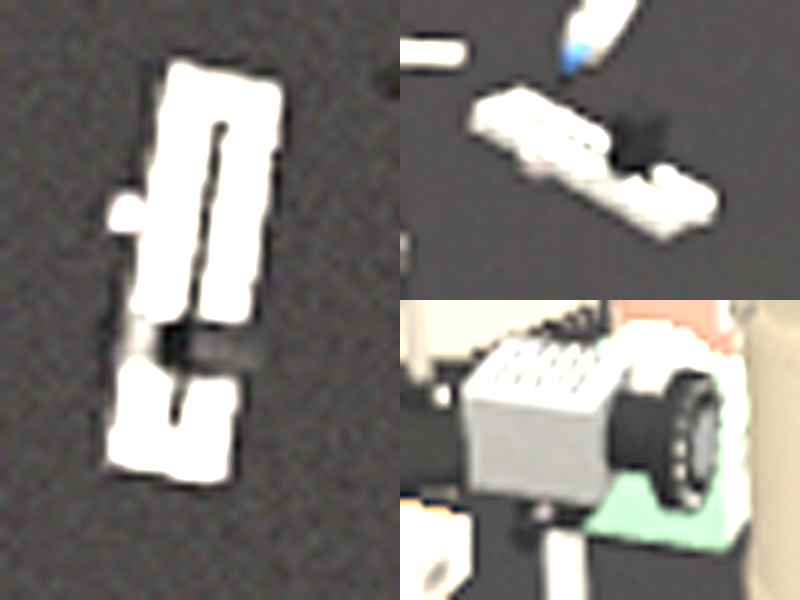

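```bash
python3 - <<'E'
from h import *
np.set_printoptions(precision=4,suppress=True)
d=np.array([-.872,-.489,0]);n=np.array([.489,-.872,0]);O=np.array([.683,.3662,0])
for nm,p,z in[('lens c',(176+305*.14-.4,170+137*.14-.4),.19),('ringtop',(176+292*.14-.4,170+72*.14-.4),.226),('ringbot',(176+290*.14-.4,170+208*.14-.4),.154)]:
    X=pl('scene',p,z);print(nm,X,(X-O)@d,(X-O)@n)
for nm,p,z in[('t',(214.6,172.6),.19),('t',(204.6,177.6),.19),('t',(223.6,167.6),.19)]:
    X=pl('top',p,z);print(nm,X,(X-O)@d,(X-O)@n)
# dimmer
u=np.array([.1468,-.0328]);u/=np.linalg.norm(u);
near=np.array([(.43803+.44713)/2,(-.36541-.32464)/2]);
print('track near',near,'idx s',(np.array([.5357,-.3371])-near)@u)
for nm,p in[('gripback',(388+21,180+32.0)),('front',(388+20,180+37.5))]:
    for z in(.0145,.0545):print(nm,z,(pl('top',p,z)[:2]-near)@u)
# grip top quad edges in top crop ; scene grip top
for p in[(325+.12*205,160+.12*130),(325+.12*262,160+.12*105)]:
    X=pl('scene',p,.0545);print('sc',X,(X[:2]-near)@u)
t=cv2.imread('pics/top0.png').astype(int)
print(t[206:220,398:416].sum(2)//3)
E
```

```text
lens c [0.6176 0.3237 0.19  ] 0.07780073662463002 0.0050617777847768095
ringtop [0.6209 0.3268 0.226 ] 0.073410226635202 0.004049969654505617
ringbot [0.6181 0.3352 0.154 ] 0.07175535921688463 -0.004659731294545031
t [0.6186 0.3302 0.19  ] 0.07376055798712819 -8.24648355511326e-05
t [0.6023 0.3629 0.19  ] 0.0720474794481604 -0.03656509940277915
t [0.6351 0.3007 0.19  ] 0.0738381033369016 0.0336694529743678
track near [ 0.4426 -0.345 ] idx s 0.08915107410752568
gripback 0.0145 0.05762072677524244
gripback 0.0545 0.051218519501423865
front 0.0145 0.0367489757086756
front 0.0545 0.03098190971401121
sc [ 0.4803 -0.3189  0.0545] 0.03112764793119325
sc [ 0.4747 -0.3662  0.0545] 0.03592190110587182
[[ 51  37  45  78 247 249 247 250 227  72  98 242 248 248 245 167  34  48]
 [ 44  39  61  95 247 249 247 250 225  66 156 246 248 248 240 146  35  50]
 [ 45  29  66 124 248 248 247 251 210  29 199 248 247 245 190  74  41  43]
 [ 50  30  74 167 248 248 248 247 168  30 213 249 247 251 224  60  42  44]
 [ 48  31  81 207 249 251 252 249 156  48 238 254 250 254 222  47  45  47]
 [ 37  30  86 139 154 237 255 207  58  76 183 249 253 251 180  32  46  48]
 [ 23  40  80 146 165 117  53  26  15  37  41  33  70  87  64  41  46  49]
 [ 37  37  87 148 164 108  15  18  21  49  63  56  56  51  50  48  48  43]
 [ 29  59 104 151 148  85  20  23  18  62  72  65  67  56  57  56  50  44]
 [ 33  70 113 151 137  78  20  22  28  62  75  68  73  66  67  59  53  40]
 [ 34  71 156 207 198 125  40  36  19  35  46  53  59  63  65  64  50  44]
 [ 34  78 239 254 255 244 152  88  50  76  64  71  86  66  39  48  50  45]
 [ 35  76 247 251 248 253 242 118  90 188 202 207 201 130  33  49  48  48]
 [ 51  76 248 250 247 250 225  73 100 248 255 254 247 148  37  49  51  49]]
```

```bash
cat >> h.py <<'E'
from scipy.spatial.transform import Rotation as Ro
def go(*W):
    "W: (x,y,z,yaw_deg of tool y); prints shift/turn from the present pose"
    o=status.get_obs();p=np.array(o['position']);R=Ro.from_quat(o['ee_rot']);print(o['clock'],p.round(4),'grip',o['grip_width'],o['grasp_force'])
    for x,y,z,a in W:
        a=np.radians(a);yv=np.array([np.cos(a),np.sin(a),0]);zv=np.array([0,0,-1.])
        T=Ro.from_matrix(np.c_[np.cross(yv,zv),yv,zv])
        r=(R.inv()*T).as_rotvec(degrees=True);s=R.inv().apply(np.array([x,y,z])-p)
        print(r.round(1).tolist()+s.round(3).tolist())
E
python3 -c "
from h import *
go((.36,.44,.245,45),(.45,.2,.245,25),(.48,-.05,.22,0),(.48,-.25,.18,-12.6),(.4836,-.3542,.13,-12.6),(.4836,-.3542,.042,-12.6))"
```

```text
0.1 [0.1881 0.5957 0.2446] grip 1.0015350497947484 0.0
[-0.1, 0.0, 27.5, -0.211, -0.097, -0.0]
[-0.1, 0.0, 47.5, -0.369, -0.298, 0.0]
[-0.1, 0.1, 72.5, -0.473, -0.528, 0.025]
[-0.1, 0.1, 85.1, -0.533, -0.718, 0.066]
[-0.1, 0.1, 85.1, -0.568, -0.817, 0.116]
[-0.1, 0.1, 85.1, -0.568, -0.817, 0.204]
```

>>> {"api": "play_rows", "payload": {"plan": [0, 0, 10, -0.053, -0.024, 0, 1, 0, 0, 20, -0.106, -0.049, 0, 1, 0, 0, 27.5, -0.158, -0.073, 0, 1, 0, 0, 27.5, -0.211, -0.097, 0, 1, 0, 0, 36, -0.25, -0.147, 0, 1, 0, 0, 40, -0.29, -0.198, 0, 1, 0, 0, 44, -0.33, -0.248, 0, 1, 0, 0, 47.5, -0.369, -0.298, 0, 1, 0, 0, 55, -0.395, -0.355, 0.005, 1, 0, 0, 60, -0.42, -0.413, 0.01, 1, 0, 0, 66, -0.447, -0.47, 0.015, 1, 0, 0, 72.5, -0.473, -0.528, 0.025, 1, 0, 0, 77, -0.49, -0.58, 0.035, 1, 0, 0, 82, -0.51, -0.64, 0.05, 1, 0, 0, 85.1, -0.533, -0.7, 0.066, 1, 0, 0, 85.1, -0.55, -0.75, 0.08, 1, 0, 0, 85.1, -0.568, -0.8, 0.1, 1, 0, 0, 85.1, -0.568, -0.817, 0.116, 1, 0, 0, 85.1, -0.568, -0.817, 0.116, 1, 0, 0, 85.1, -0.568, -0.817, 0.116, 1]}}

```text
clock: 2.6
position: [0.4846, -0.3529, 0.1297]
ee_rot: [0.78, 0.626, 0.0, -0.0]
ft_force: [0.0, -0.1, 0.9]
grip_width: 1.002
grasp_force: 0.0
```

```bash
python3 -c "
from h import *
go((.4836,-.3542,.042,-12.6),(.5297,-.3645,.042,-12.6))
for n in('scene','top'):
    cv2.imwrite(f'pics/{n}1.png',viewer.camera(n)[...,::-1])
f=lambda im,x,y,w,h,W,H:cv2.resize(im[y:y+h,x:x+w],(W,H),interpolation=cv2.INTER_CUBIC)
cv2.imwrite('pics/c3.png',np.hstack([f(cv2.imread('pics/scene1.png'),290,130,80,80,400,400),f(cv2.imread('pics/top1.png'),370,170,80,80,400,400)]))"
```

```text
2.6 [ 0.4846 -0.3529  0.1297] grip 1.00160123222981 0.0
[0.0, -0.0, 0.1, -0.002, -0.001, 0.088]
[0.0, -0.0, 0.1, -0.002, 0.047, 0.088]
```

View pics/c3.png

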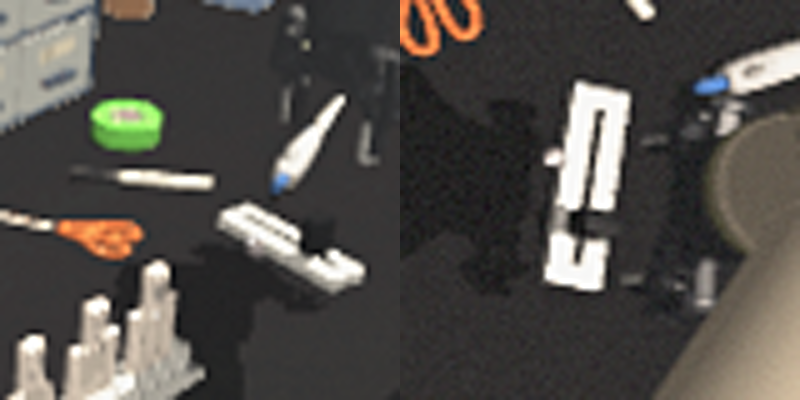

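>>> {"api": "play_rows", "payload": {"plan": [0, 0, 0, -0.002, -0.001, 0.04, 1, 0, 0, 0, -0.002, -0.001, 0.07, 1, 0, 0, 0, -0.002, -0.001, 0.088, 1, 0, 0, 0, -0.002, -0.001, 0.088, 1, 0, 0, 0, -0.002, -0.001, 0.088, 0, 0, 0, 0, -0.002, -0.001, 0.088, 0, 0, 0, 0, -0.002, -0.001, 0.088, 0, 0, 0, 0, -0.002, -0.001, 0.088, 0, 0, 0, 0, -0.002, -0.001, 0.088, 0, 0, 0, 0, -0.002, -0.001, 0.088, 0], "squeeze": 20}}

```text
clock: 3.95
position: [0.4828, -0.3559, 0.0418]
ee_rot: [0.781, 0.625, 0.0, 0.0]
ft_force: [-1.5, 0.1, 5.4]
grip_width: 0.228
grasp_force: 26.1
```

>>> {"api": "play_rows", "payload": {"plan": [0, 0, 0, 0, 0.012, 0, 0, 0, 0, 0, 0, 0.024, 0, 0, 0, 0, 0, 0, 0.036, 0, 0, 0, 0, 0, 0, 0.044, 0, 0, 0, 0, 0, 0, 0.048, 0, 0, 0, 0, 0, 0, 0.048, 0, 0, 0, 0, 0, 0, 0.048, 0, 0, 0, 0, 0, 0, 0.048, 0, 0]}}

```text
clock: 4.95
position: [0.5299, -0.3665, 0.0418]
ee_rot: [0.78, 0.625, 0.0, 0.001]
ft_force: [1.3, -0.1, 5.2]
grip_width: 0.23
grasp_force: 26.1
```

```bash
python3 -c "
from h import *
near=np.array([.4426,-.345]);u=np.array([.976,-.218])
print(status.get_obs()['position'],(status.get_obs()['position'][:2]-near)@u)
for n in('scene','top'):
    cv2.imwrite(f'pics/{n}2.png',viewer.camera(n)[...,::-1])
f=lambda im,x,y,w,h,W,H:cv2.resize(im[y:y+h,x:x+w],(W,H),interpolation=cv2.INTER_CUBIC)
cv2.imwrite('pics/c4.png',np.hstack([f(cv2.imread('pics/scene2.png'),320,150,50,50,400,400),f(cv2.imread('pics/top2.png'),380,175,50,50,400,400)]))"
```

```text
[ 0.52985772 -0.36645498  0.04179101] 0.0898407236101955
```

View pics/c4.png

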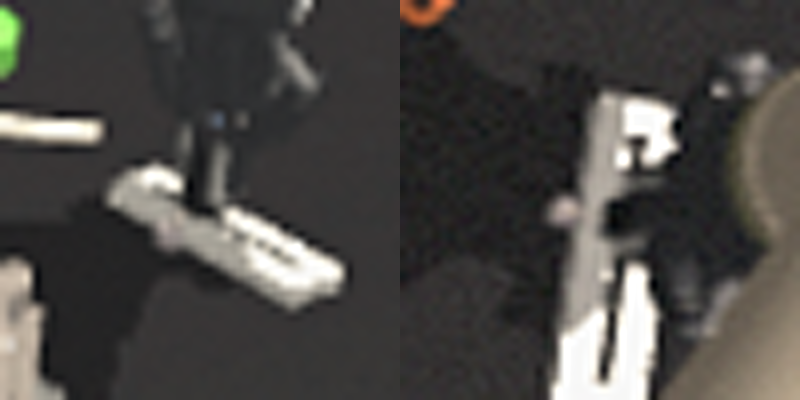

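```bash
python3 -c "
from h import *
go((.53,-.3665,.1,-12.6),(.51,-.25,.2,-5),(.469,.0765,.2,1.4))"
```

```text
5.05 [ 0.5298 -0.3664  0.0418] grip 0.22951809568430717 26.07147216796875
[0.1, 0.0, -0.0, -0.0, 0.0, -0.058]
[0.1, 0.0, -7.6, 0.109, -0.045, -0.158]
[0.1, 0.0, -14.0, 0.419, -0.156, -0.158]
```

>>> {"api": "play_rows", "payload": {"plan": [0, 0, 0, 0, 0, 0, 0.4, 0, 0, 0, 0, 0, 0, 0.7, 0, 0, 0, 0, 0, 0, 1, 0, 0, 0, 0, 0, 0, 1, 0, 0, 0, 0, 0, -0.04, 1, 0, 0, 0, 0, 0, -0.1, 1, 0, 0, 0, 0.02, -0.01, -0.14, 1, 0, 0, -7, 0.08, -0.03, -0.158, 1, 0, 0, -10, 0.14, -0.055, -0.158, 1, 0, 0, -14, 0.2, -0.075, -0.158, 1, 0, 0, -14, 0.26, -0.098, -0.158, 1, 0, 0, -14, 0.32, -0.12, -0.158, 1, 0, 0, -14, 0.375, -0.14, -0.158, 1, 0, 0, -14, 0.419, -0.156, -0.158, 1, 0, 0, -14, 0.419, -0.156, -0.158, 1, 0, 0, -14, 0.419, -0.156, -0.158, 1]}}

```text
clock: 7.05
position: [0.4686, 0.076, 0.1993]
ee_rot: [0.699, 0.715, -0.0, 0.0]
ft_force: [0.9, -0.9, -0.1]
grip_width: 0.999
grasp_force: 0.0
```

```bash
python3 -c "
from h import *
go((.469,.0765,.2,1.4))
for n in('scene','top'):
    cv2.imwrite(f'pics/{n}3.png',viewer.camera(n)[...,::-1])
f=lambda im,x,y,w,h,W,H:cv2.resize(im[y:y+h,x:x+w],(W,H),interpolation=cv2.INTER_CUBIC)
S=cv2.imread('pics/scene3.png');T=cv2.imread('pics/top3.png')
cv2.imwrite('pics/c5.png',np.vstack([np.hstack([f(S,255,150,100,75,400,300),f(T,260,180,100,75,400,300)]),np.hstack([f(T,380,175,66,50,400,300),f(S,276,185,40,30,400,300)])]))"
```

```text
7.05 [0.4686 0.076  0.1993] grip 0.9989703664430418 0.0
[0.0, 0.0, -0.0, 0.0, 0.0, -0.001]
```

View pics/c5.png

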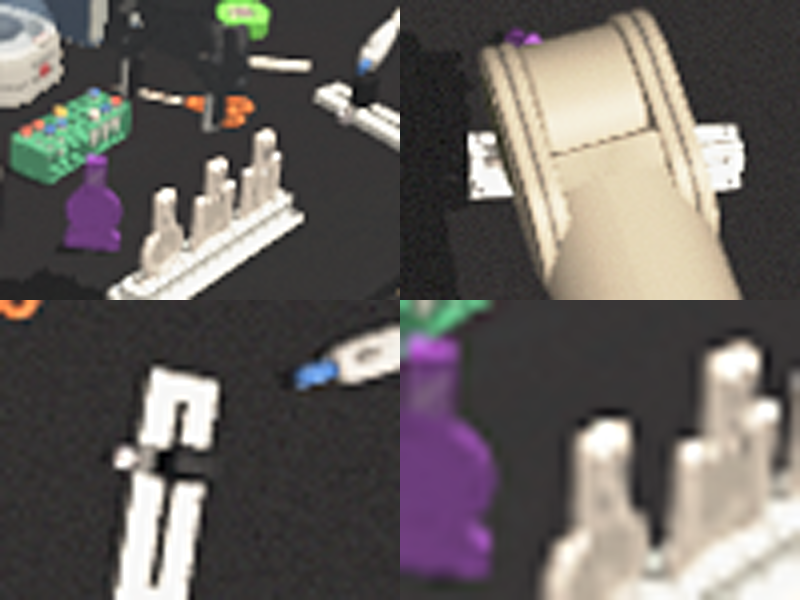

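```bash
python3 -c "
from h import *
for p in[(606,432),(735,357)]:
    q=(276+(p[0]-400)/10-.45,185+(p[1]-300)/10-.45)
    print(q,pl('scene',q,.11))
for y in(.07,.077):
  for dx in(-.006,.006):
    for dy in(-.01,.01):print(y,dx,dy,proj('scene',np.array([.469+dx,y+dy,.11])).round(1))
S=cv2.imread('pics/scene3.png').astype(int).sum(2)//3
print(S[194:214,290:304])
T=cv2.imread('pics/top0.png').astype(int).sum(2)//3
print(T[211:232,276:300])
for y in(.07,.077):print(proj('top',np.array([.469,y,.11])))
"
```

```text
(296.15000000000003, 197.75) [0.46975822 0.07199669 0.11      ]
(309.05, 190.25) [ 0.47060375 -0.00698159  0.11      ]
0.07 -0.006 -0.01 [299.6 197.3]
0.07 -0.006 0.01 [296.2 199.2]
0.07 0.006 -0.01 [297.1 196.1]
0.07 0.006 0.01 [293.7 198. ]
0.077 -0.006 -0.01 [298.4 197.9]
0.077 -0.006 0.01 [295.  199.9]
0.077 0.006 -0.01 [295.9 196.7]
0.077 0.006 0.01 [292.5 198.7]
[[ 55  54  54  54  54  54  55  55  54  54  55  56  55  55]
 [ 54  54  54  54  54  53  53  54  53  54  56  54  55  55]
 [ 54  54  54  54  50  45  40  38  46  52  54  55  55  54]
 [ 54  55  52  48  46 160 251 235 182  46  53  54  56  53]
 [ 56  54  51  87 189 253 255 255 238  54  52  55  54  50]
 [ 54  54  48 116 231 253 251 246 215  72  52  53  50  87]
 [ 54  54  49 116 200 222 241 190 164  69  52  54  47 113]
 [ 54  54  49 113 189 180 195 179 128  57  53  53  52 113]
 [ 56  54  51 110 183 183 195 178 127  53  52  54  59 120]
 [ 55  53  52 111 184 183 194 193 142  46  54  53  60 120]
 [ 55  53  56 115 184 177 171 189 159  45  52  51  65 126]
 [ 54  52  63 125 184 175 159 186 186  66  48  50  71 133]
 [ 55  52  62 123 185
[... 1929 characters left out ...]
46 246 246
  246 246 247 247 247 247]
 [ 33 171 250 248 238 245 247 246 246 246 246 246 246 246 246 246 246 246
  246 246 246 246 246 247]
 [ 37 164 252 231 145 242 249 248 248 249 249 249 249 249 249 250 250 250
  250 250 250 250 250 250]
 [ 39 154 250 245 215 248 254 254 254 254 255 255 255 255 255 255 255 255
  255 255 255 255 255 255]
 [ 40 105 175 186 147 119 115 107  93  90  87  79  68  58  48  37  39  35
   38  30  30  30  29  30]
 [ 50  41  35  38  39  43  42  40  39  44  38  44  45  42  39  44  45  46
   42  40  44  41  47  45]
 [ 42  42  49  51  49  49  46  44  47  48  43  48  49  46  45  51  44  47
   48  44  51  48  50  47]]
[292.92634454 219.01237957]
[290.88627475 219.02875604]
```

>>> {"api": "play_rows", "payload": {"plan": [0, 0, 0, -0.0015, 0, 0.05, 1, 0, 0, 0, -0.0015, 0, 0.09, 1, 0, 0, 0, -0.0015, 0, 0.109, 1, 0, 0, 0, -0.0015, 0, 0.109, 1, 0, 0, 0, -0.0015, 0, 0.109, 0.5, 0, 0, 0, -0.0015, 0, 0.109, 0, 0, 0, 0, -0.0015, 0, 0.109, 0, 0, 0, 0, -0.0015, 0, 0.109, 0, 0, 0, 0, -0.0015, 0, 0.109, 0, 0, 0, 0, -0.0015, 0, 0.109, 0, 0, 0, 0, -0.0015, 0, 0.109, 0], "squeeze": 40}}

```text
clock: 8.52
position: [0.4687, 0.0753, 0.0907]
ee_rot: [0.699, 0.716, 0.0, -0.0]
ft_force: [-1.9, -1.2, 6.4]
grip_width: 0.139
grasp_force: 39.9
```

```bash
python3 -c "
from h import *
go((.4687,.0753,.2325,1.4),(.5304,.2806,.2325,29.3))"
```

```text
8.525 [0.4687 0.0753 0.0907] grip 0.13871248657247623 39.89172041416168
[0.0, -0.0, -0.0, 0.0, -0.0, -0.142]
[0.0, -0.0, -27.9, 0.204, 0.067, -0.142]
```

>>> {"api": "play_rows", "payload": {"plan": [0, 0, 0, 0, 0, -0.01, 0, 0, 0, 0, 0, 0, -0.03, 0, 0, 0, 0, 0, 0, -0.06, 0, 0, 0, 0, 0, 0, -0.09, 0, 0, 0, 0, 0, 0, -0.12, 0, 0, 0, 0, 0, 0, -0.142, 0, 0, 0, -5, 0.03, 0.01, -0.142, 0, 0, 0, -10, 0.06, 0.02, -0.142, 0, 0, 0, -15, 0.09, 0.03, -0.142, 0, 0, 0, -20, 0.12, 0.04, -0.142, 0, 0, 0, -24, 0.15, 0.05, -0.142, 0, 0, 0, -27, 0.18, 0.06, -0.142, 0, 0, 0, -27.9, 0.198, 0.065, -0.142, 0, 0, 0, -27.9, 0.204, 0.067, -0.142, 0, 0, 0, -27.9, 0.204, 0.067, -0.142, 0, 0, 0, -27.9, 0.204, 0.067, -0.142, 0]}}

```text
clock: 10.52
position: [0.5309, 0.2795, 0.2326]
ee_rot: [0.506, 0.862, 0.0, 0.0]
ft_force: [0.1, -0.2, 0.2]
grip_width: 0.132
grasp_force: 39.1
```

```bash
python3 -c "
from h import *
np.set_printoptions(precision=4,suppress=True)
go((.5304,.2806,.2325,29.3))
for n in('scene','top'):
    cv2.imwrite(f'pics/{n}4.png',viewer.camera(n)[...,::-1])
f=lambda im,x,y,w,h,W,H:cv2.resize(im[y:y+h,x:x+w],(W,H),interpolation=cv2.INTER_CUBIC)
S=cv2.imread('pics/scene4.png');T=cv2.imread('pics/top4.png')
cv2.imwrite('pics/c6.png',np.hstack([f(S,170,160,100,125,400,500),f(T,170,130,100,125,400,500)]))
for X in([.5304,.2806,.19],[.6176,.3295,.19]):print(proj('scene',np.array(X)),proj('top',np.array(X)))"
```

```text
10.525 [0.5309 0.2795 0.2326] grip 0.13237256977125672 39.149372577667236
[0.0, 0.0, -0.1, 0.001, 0.0, 0.0]
[244.4485 193.5019] [229.5266 199.1645]
[217.0167 189.364 ] [214.8045 172.8998]
```

View pics/c6.png

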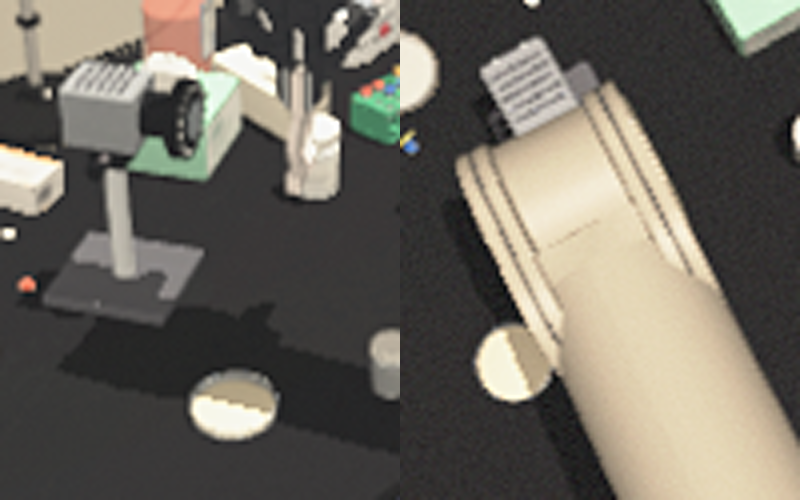

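```bash
python3 -c "
from h import *
r=proj('scene',np.array([.5309,.2795,.148]));print(r)
o=status.get_obs();print(np.abs(o['joint_velocities']).max(),o['grasp_force'])
if abs(r[1]-208.5)<4: print(manip.hand_in())"
```

```text
[244.73597224 203.7145957 ]
0.0045201722250757794 39.149513840675354
```

```bash
python3 -c "
from h import *
C=np.array([.5309,.2795]);v=np.array([-.489,.872]);d=np.array([.872,.489])
for z in(.148,.164,.19,.218):
  for a in(-.028,0,.028):print(z,a,proj('scene',np.r_[C+v*a-d*.006,z]).round(1),proj('scene',np.r_[C+v*a+d*.006,z]).round(1))
S=cv2.imread('pics/scene4.png')
f=S[160:220,225:265];cv2.imwrite('pics/c7.png',cv2.resize(f,(400,600),interpolation=cv2.INTER_CUBIC))"
```

```text
0.148 -0.028 [248.7 199.9] [245.5 199.4]
0.148 0 [246.4 204. ] [243.1 203.5]
0.148 0.028 [243.9 208.2] [240.6 207.7]
0.164 -0.028 [248.7 196. ] [245.4 195.5]
0.164 0 [246.3 200.1] [243.  199.5]
0.164 0.028 [243.9 204.3] [240.5 203.7]
0.19 -0.028 [248.7 189.6] [245.4 189.1]
0.19 0 [246.3 193.6] [242.9 193.1]
0.19 0.028 [243.8 197.7] [240.4 197.2]
0.218 -0.028 [248.6 182.6] [245.3 182.1]
0.218 0 [246.2 186.5] [242.8 186. ]
0.218 0.028 [243.7 190.5] [240.2 190. ]
```

View pics/c7.png

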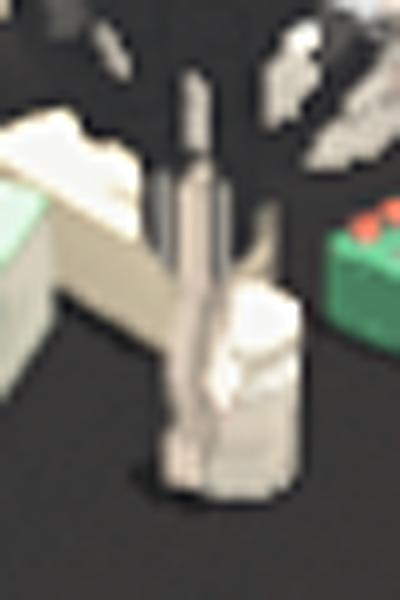

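The held carrier's near foot corner is at px (241–245, 208.7). The predicted position is (240.6–243.9, 208), so it is upright and in place.

```bash
python3 -c "
from workcell import manip
print(manip.hand_in())"
```

```text
the job is handed in; nothing more can be done
None
```

I handed the job in, but no verdict came back: by my image measurements the dimmer grip is within about 2 mm of level with the index clip, and the round carrier is held still and upright about 10 cm in front of the lens.

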